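Hang the room monitor on its keyhole screw

ROBOT

A 6-joint arm with a two-finger parallel gripper is mounted at the origin on the work surface. World frame = base frame: x ahead of the robot, y to its left, z up, the work surface at z = 0. Lengths are in m, angles in rad, forces in N, time in s.
With the tool pointing down it reaches from about 0.275 to 1 m from the base axis. Payload 8.4 kg.
Tool frame: the origin (TCP) lies on the centre line of the jaws, within the pads' length; the fingertips stand 17 mm ahead of it and the grasp point (between the pads) lies 2 mm behind it (bot.tcp_to_tips is the y of the fingertips in the tool frame, in m); y points along the fingers, z is the direction in which the jaws open and shut, and the axes are right-handed (so a half turn about y gives the same grasp; the last joint's range is limited). The gripper opens to 85 mm and grips with 20 to 120 N. Pads are 22 mm wide; open, the fingers measure 114 mm over their backs; the gripper's body (76 mm by 85 mm) begins 54 mm behind the grasp point. The pads swing forward as they close: fully open they stand 13 mm farther back than shut.
Start: joints at [-1.164, 0.353, 1.633, -0, 1.155, -0.002], TCP at [0.248, -0.574, 0.248] pointing down, gripper open.
Joint ranges: [-2.63, 2.63], [-0.92, 2.1], [0.06, 2.66], [-1.3, 4.44], [0, 2.69], [-3.02, 3.02]. Speed limits (rad/s): [2.22, 2.22, 2.79, 3.14, 3.14, 3.14].

INTERFACE

Orientations are given as a unit quaternion [x, y, z, w].
In Python, from workcell import bot, hand, kinematics, get_obs, vision, hand_in gives the robot as it stands. The module is installed in compiled form; this text tells all that it offers. Calls block until the motion is done:
- bot.reach(position, orientation): joint-space move of the TCP to a pose.
- bot.servo_line(position, ori=None, velocity=0.15): straight line of the TCP; ori=None keeps the orientation; velocity is the mean speed in m/s.
- bot.goto_joints(angles): joint-space move.
- hand.move_gripper(opening, strength=None): finger opening in m; strength is the grip in N (None keeps the last); returns when the fingers have stopped.
- bot.dwell(seconds).
- kinematics.solve_ik(position, orientation): joint angles nearest the present ones, or None.
- get_obs(): the state.
- vision.read_camera(name): name is "side" or "top" or "wrist"; returns a dict with "frame" (420x560x3 uint8, red, green, blue), "intrinsics" (3x3 intrinsics, pixels), "view" (4x4, takes a point from world to camera coordinates). Camera axes: x right, y down, z forward; pixel columns grow to the right and rows downward; lengths in m; the calibration is good to about 2 mm. A picture is of the moment at which its call begins. There is no depth.
A pose or a line that the arm cannot do raises bot.IKError and nothing moves.
- hand_in(): hands the job in, once; it reports no verdict.
The state is a dict: "time_s": time; "joint_pos": joint angles; "joint_vel": joint speeds; "joint_efforts": joint torques, N m; "position": TCP position; "orientation": TCP orientation; "wrist_force": force on the tool from outside, world axes, zero at the start; "ft_torque": the same for the moment, N m; "gripper_width": finger opening in m.
Only numpy, scipy, OpenCV 4.12 (cv2) and the standard library are available. Lean on these libraries where they do the work, as an engineer would, in place of code of your own. Each camera call takes 0.05 s, during which the arm holds its last target.

TASK

Hang the white room monitor on the screw that sticks out of the mounting plate on the low bench divider: slip the wide end of the keyhole in its back over the screw head, then pull it down until it locks fully home, keeping hold of it until then, and leave it hanging upright. Work by feel and gently (never more than about 30 N on the screw, plate or divider), and leave the rack, the bottle and the vials standing where they are.

Things in the scene. Friction and masses are not known exactly. Their poses are not given: they have to be found in the camera images.
- monitor_centre (a point): Room monitor (temperature display): loose white plastic box, 60 mm wide (y), 36 deep (x), 104 tall (z), 0.26 kg +-20%, rigid; starts standing on the bench. Point at its centre, 52 mm up. x points out of its back (keyhole side), display on the front (-x), z up. Four round rubber bumpers near the corners stand 2 mm proud of its back and rest on the plate when it hangs.
- keyhole_entry (a point): Centre of the keyhole's wide opening (octagon, 16 mm across) on the monitor's back plane and mid-line, 70 mm above its underside (18 mm above and 18 mm behind monitor_centre). Wall 3 mm thick; the cavity inside ends 13 mm from the back plane. With the bumpers touching the plate, the lips of the slot have 1.5 mm to spare under the screw head. Axes as monitor_centre.
- keyhole_seat (a point): Closed upper end of the keyhole's slot: the screw's axis lies here when home. On the back plane, 14 mm straight above keyhole_entry; slot 8.5 mm wide. The monitor goes down 14 mm to lock. Two spring fingers in the slot resist the pull (about 4 to 10 N) from 8 to 4 mm before the end, then snap shut behind the shank; then comes the hard stop. Its resting weight does not pass them.
- slot_mid (a point): Middle of the level slot in the aluminium mounting plate (130 x 122 x 2 mm) on the divider's face, on the plate's front. +x into the divider, z up, y along the slot. A steel pan-head screw is clamped rigidly in the slot, at the slot's height, anywhere up to 8 mm either side of this point (not measured: see or feel it). It stands out along -x: shank 6 mm thick, 6.5 long; head 12 across, 4.5 thick.
- divider: Fixed low bench divider, rigid: upright grey panel with aluminium edges, 22 mm thick (x), 460 long (y), 205 high. Origin at the centre of its underside; the face with the plate looks to its -x, 11 mm from the origin. The slot is 160 to 172 mm above the bench; the plate reaches 25 mm above and 97 mm below it. Two flat steel clamp feet lie behind it, up to 80 mm out.
- vial_rack: Bystander, to be left alone: blue wire-grid vial rack with a few vials, 100 x 200 x 50 mm (vials to 61 mm), origin at the centre of its underside.
- bottle: Bystander, to be left alone: grey reagent bottle with a blue cap, 70 mm across, 150 mm tall, origin at the centre of its underside.
- vial_a: Bystander, to be left alone: glass sample vial with a white cap, 20 mm across, 46 mm tall, origin at the centre of its underside.
- vial_b: Bystander, to be left alone: a second vial like the first.

How it is judged:
On the way:
1. the screw head is through the wide opening: the monitor's back within 4.5 mm of the plate, the slot's end still at least 8 mm above the screw (x of keyhole_seat in the frame of slot_mid between -0.0045 and 0.002 m and y of keyhole_seat in the frame of slot_mid between -0.012 and 0.012 m and z of keyhole_seat in the frame of slot_mid between 0.008 and 0.019 m).
At the end, for the whole second after the job is handed in: The monitor hangs on the screw, fully home: the end of its keyhole slot level with the screw within 2.5 mm, over the stretch of the plate's slot where the screw can be, its back within 5 mm of the plate, upright and square within 4 degrees, at rest, released (x of keyhole_seat in the frame of slot_mid between -0.005 and 0.001 m and y of keyhole_seat in the frame of slot_mid between -0.011 and 0.011 m and z of keyhole_seat in the frame of slot_mid between -0.0025 and 0.0025 m and angle between monitor_centre's own z axis and vertical below 0.07 rad and angle between the x axis of monitor_centre and the x axis of slot_mid, either way round below 0.07 rad and linear speed of monitor below 0.01 m/s and angular speed of monitor below 0.1 rad/s and contact force between monitor and plate above 1 N); the robot touches nothing.
It fails at once if more than 40 N on the plate with its screw or on the divider, from the monitor or the fingers (contact force between any of monitor, the fingers and plate above 40 N or contact force between any of monitor, the fingers and divider above 40 N).
It fails at once if the monitor is let go on the screw before it is home (slot's end still more than 4 mm above the screw) (x of keyhole_seat in the frame of slot_mid between -0.008 and 0.002 m and y of keyhole_seat in the frame of slot_mid between -0.014 and 0.014 m and z of keyhole_seat in the frame of slot_mid between 0.004 and 0.02 m and contact force between the fingers and monitor below 0.1 N).
It fails at once if the rack, the bottle or a vial is shifted more than 20 mm or tipped (distance of any of vial_rack, bottle, vial_a, vial_b from where it was at the start of the episode above 0.02 m or angle between any of vial_rack, bottle, vial_a, vial_b's own z axis and vertical above 0.35 rad).
It also fails if it takes over 58 s, if anything falls off the work surface, if the arm or the gripper's body presses on something with over 40 N, if the wrist force passes 120 N, or if a joint passes its speed limit or range.

## Working session

There is one attempt and no reset: what is moved stays moved. The work goes in short steps, each a Python script; the robot and the scene stay as the last script left them, time stands still between calls to the robot, and variables do not carry over. Pictures are saved under pics/ and viewed, and the job is handed in when it is done.

```bash
mkdir -p pics; ls
python3 - <<'E'
from workcell import bot,hand,get_obs,vision
import cv2,numpy as np
o=get_obs();print(o)
for n in ["side","top","wrist"]:
    c=vision.read_camera(n);print(n,c["intrinsics"].tolist() if hasattr(c["intrinsics"],'tolist') else c["intrinsics"],np.round(c["view"],4).tolist())
    cv2.imwrite(f"pics/{n}0.png",cv2.cvtColor(c["frame"],cv2.COLOR_RGB2BGR))
E
```

```text
pics
{'time_s': 0.0, 'joint_pos': array([-1.16438676e+00,  3.53663652e-01,  1.63415371e+00,  8.00497248e-06,
        1.15519024e+00, -2.44435149e-03]), 'joint_vel': array([-0.00065363, -0.00075224, -0.00031977, -0.00016525, -0.00161113,
       -0.00131453]), 'joint_efforts': array([-1.58731593e-03, -6.05253696e+01, -3.42067802e+01,  1.41144415e-04,
        9.50746879e-03,  1.65377480e-05]), 'position': array([ 0.24826807, -0.57307188,  0.24754361]), 'orientation': array([-0.14364364,  0.6928737 , -0.69189248,  0.143448  ]), 'wrist_force': array([-0.33333491,  0.40545307, -0.72813479]), 'ft_torque': array([ 0.02862743,  0.01449594, -0.00308775]), 'gripper_width': 0.08518482584494864}
side [[512.7895479120635, 0.0, 276.7990658290283], [0.0, 512.7895479120635, 207.67559892735574], [0.0, 0.0, 1.0]] [[-0.8157, -0.5784, -0.0096, 0.4646], [-0.2694, 0.3944, -0.8786, 0.2713], [0.512, -0.714, -0.4775, 0.7168], [0.0, 0.0, 0.0, 1.0]]
top [[438.29823256189906, 0.0, 273.17765582930883], [0.0, 438.29823256189906, 216.76498393792477], [0.0, 0.0, 1.0]] [[0.0245, -0.9996, 0.011, -0.0143], [-0.9983, -0.025, -0.0528, 0.5718], [0.053, -0.0097, -0.9985, 1.0936], [0.0, 0.0, 0.0, 1.0]]
wrist [[338.49425175835023, 0.0, 280.7528412859702], [0.0, 338.49425175835023, 207.88600959644293], [0.0, 0.0, 1.0]] [[0.3969, -0.9178, -0.002, -0.624], [-0.8682, -0.3762, 0.3235, -0.0417], [-0.2977, -0.1267, -0.9462, 0.3811], [0.0, 0.0, 0.0, 1.0]]
```

View pics/side0.png

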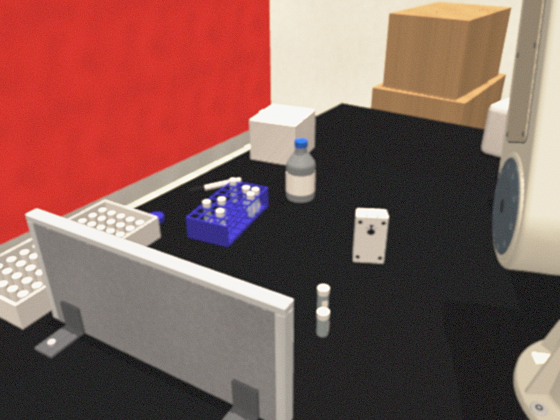

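View pics/top0.png

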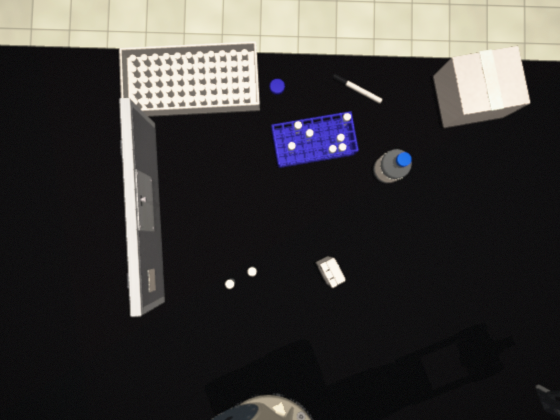

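View pics/wrist0.png

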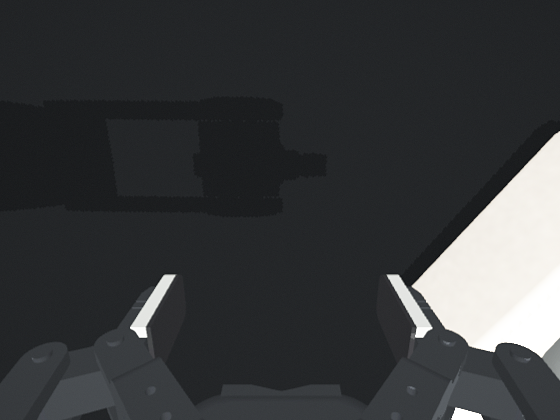

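```bash
cat > h.py <<'E'
from workcell import bot,hand,get_obs,vision,kinematics
import cv2,numpy as np
from scipy.spatial.transform import Rotation as R
def shot(n,name,crop=None,k=1):
    c=vision.read_camera(n);f=cv2.cvtColor(c["frame"],cv2.COLOR_RGB2BGR)
    np.savez(f"pics/{name}.npz",K=c["intrinsics"],V=c["view"],f=f)
    if crop: f=f[crop[1]:crop[3],crop[0]:crop[2]]
    cv2.imwrite(f"pics/{name}.png",cv2.resize(f,None,fx=k,fy=k,interpolation=cv2.INTER_CUBIC))
    return c
def ray(c,u,v):
    K=np.array(c["K"]);V=np.array(c["V"])
    d=V[:3,:3].T@np.linalg.solve(K,[u,v,1]);return -V[:3,:3].T@V[:3,3],d
def onplane(c,u,v,axis,val):
    p,d=ray(c,u,v);n=np.zeros(3);n[axis]=1
    return p+d*(val-p[axis])/d[axis]
def proj(c,P):
    q=c["V"][:3,:3]@np.array(P)+c["V"][:3,3];q=c["K"]@q;return q[:2]/q[2]
def tri(obs):
    A=np.zeros((3,3));b=np.zeros(3)
    for c,u,v in obs:
        p,d=ray(c,u,v);d/=np.linalg.norm(d);M=np.eye(3)-np.outer(d,d);A+=M;b+=M@p
    return np.linalg.solve(A,b)
def ld(n): return dict(np.load(f"pics/{n}.npz"))
E
python3 - <<'E'
from h import *
shot("top","t1",(110,90,180,320),1)
shot("side","s1")
w=shot("wrist","w1")
t=ld("t1");f=t["f"];s=ld("s1")["f"]
def cr(im,b,k,n): cv2.imwrite(f"pics/{n}.png",cv2.resize(im[b[1]:b[3],b[0]:b[2]],None,fx=k,fy=k,interpolation=cv2.INTER_CUBIC))
cr(f,(115,90,175,210),5,"t1a");cr(f,(115,200,175,320),5,"t1b");cr(f,(300,245,360,295),10,"t1m");cr(s,(340,195,400,275),7,"s1m")
o=get_obs();Rt=R.from_quat(o["orientation"]).as_matrix()
V=w["view"];c=-V[:3,:3].T@V[:3,3];print("cam in tool",Rt.T@(c-o["position"]),"axis",Rt.T@V[2,:3], "Rt",Rt.round(3))
E
```

```text
cam in tool [-8.34872241e-02 -1.25122177e-01  2.98640489e-05] axis [ 0.32354265  0.94621301 -0.00104816] Rt [[-0.918 -0.     0.397]
 [-0.397  0.    -0.918]
 [-0.    -1.    -0.   ]]
```

View pics/t1a.png

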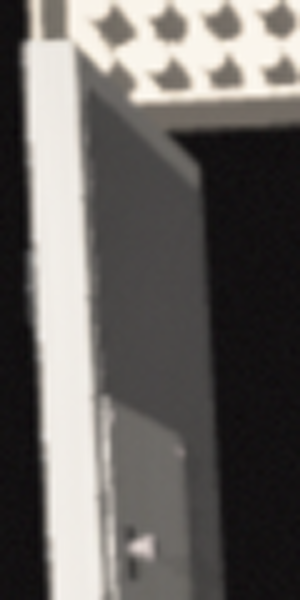

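View pics/t1b.png

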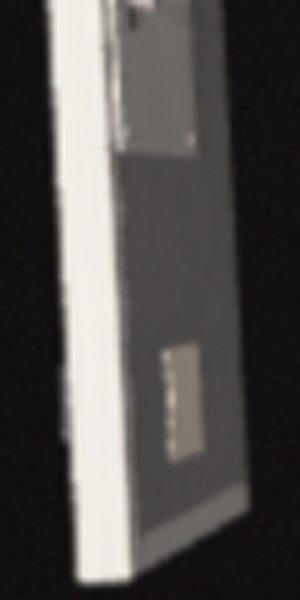

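View pics/t1m.png

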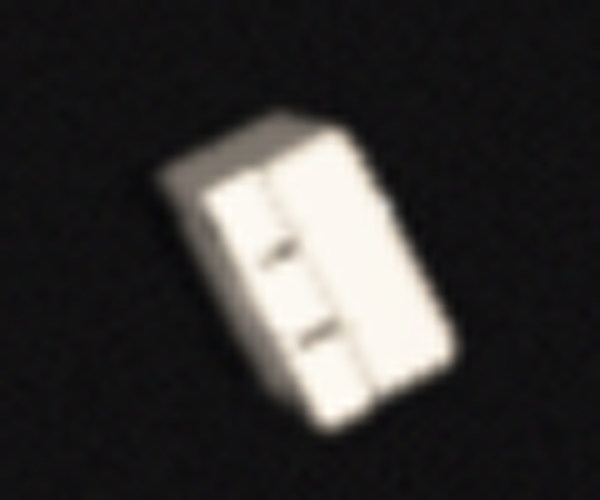

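View pics/s1m.png

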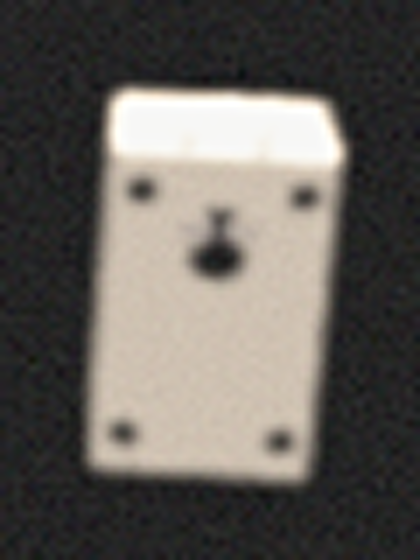

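Run:
```python
from h import *
t=ld("t1");s=ld("s1")
m=np.array([[207,193],[325,430],[455,355],[345,128]])/10+[300,245]
M=[onplane(t,u,v,2,.104) for u,v in m]
for p in M: print("mon top",p.round(4))
print("centre",np.mean(M,0))
for a,b in ((0,1),(1,2),(2,3),(3,0)):
    d=M[b]-M[a];print(np.linalg.norm(d),np.degrees(np.arctan2(d[1],d[0])))
sm=np.array([[108,160],[340,163],[92,470],[312,482]])/7+[340,195]
for z,(u,v) in zip([.104,.104,0,0],sm): print("side back corners",onplane(s,u,v,2,z).round(4))
d=[(25,42,115,90),(73,42,115,90),(78,582,115,200),(133,580,115,200)]
for a,b,x,y in d: print("div",onplane(t,a/5+x,b/5+y,2,.205).round(4))
sc=(142/5+115,546/5+90)
for z in(.16,.166,.172):print("screw",onplane(t,*sc,2,z))
```

```text
mon top [ 0.4598 -0.112   0.104 ]
mon top [ 0.4059 -0.1403  0.104 ]
mon top [ 0.4239 -0.1701  0.104 ]
mon top [ 0.4756 -0.1438  0.104 ]
centre [ 0.44128705 -0.14156588  0.104     ]
0.060847775939253834 -152.27233070717432
0.034785494672344805 -58.98461897981053
0.05804343131096292 27.0232271904314
0.035451200492545 116.41232223935235
side back corners [ 0.4548 -0.0968  0.104 ]
side back corners [ 0.4026 -0.1305  0.104 ]
side back corners [ 0.4551 -0.1017  0.    ]
side back corners [ 0.4011 -0.1316  0.    ]
div [0.8048 0.3322 0.205 ]
div [0.8053 0.312  0.205 ]
div [0.3487 0.2909 0.205 ]
div [0.35   0.2683 0.205 ]
screw [0.5957707  0.28717414 0.16      ]
screw [0.59525585 0.28545001 0.166     ]
screw [0.59474101 0.28372588 0.172     ]
```

```bash
cat >> h.py <<'E'
def ori(a,tilt=0):
    # a: heading (deg) of monitor back normal; tool x along it; tilt>0 tips fingers toward heading
    a=np.radians(a);n=np.array([np.cos(a),np.sin(a),0]);t=np.radians(tilt)
    y=np.array([0,0,-1])*np.cos(t)+n*np.sin(t)
    z=np.cross([0,0,1],n)*-1  # placeholder, fixed below
    x=n*np.cos(t)+np.array([0,0,1])*np.sin(t)
    z=np.cross(x,y)
    return R.from_matrix(np.stack([x,y,z],1)).as_quat()
E
python3 - <<'E'
from h import *
q=ori(117.5)
p=np.array([.438,-.138,.25])
print(kinematics.solve_ik(p,q))
for tl in(30,45,60):
  print(tl,kinematics.solve_ik([.585,.10,.25],ori(95.5,tl)))
print(kinematics.solve_ik([.595,.26,.2],ori(95.5)))
bot.reach(p,q);o=get_obs();print(o["time_s"],o["position"],o["wrist_force"])
shot("wrist","w2")
E
```

```text
[-3.08489509e-01  8.90948359e-02  1.97145649e+00 -4.44089210e-16
  1.08104132e+00  2.35313760e+00]
30 [-0.10551371  0.36259251  1.72003288  0.54720329  1.2271664   2.70749248]
45 [-0.21218228  0.44555726  1.72243446  0.76253867  1.34870786  2.51120436]
60 [-0.28953796  0.55411964  1.71980117  0.93519846  1.49585344  2.35862445]
[ 4.09659437e-01  4.36163831e-01  1.62210672e+00 -4.44089210e-16
  1.08332210e+00 -2.82792633e+00]
2.325 [ 0.43809616 -0.13835397  0.25005743] [-0.34307025 -0.00593829 -0.13326744]
```

View pics/w2.png

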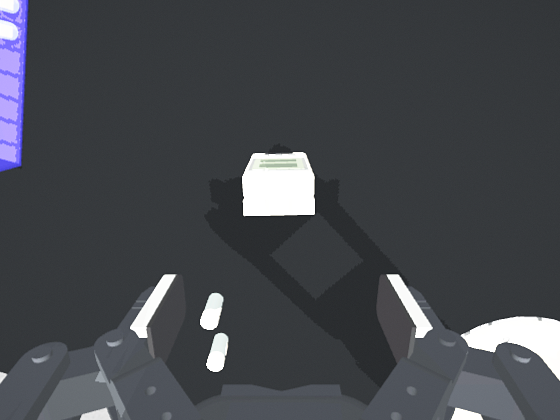

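Run:
```python
from h import *
c=ld("w2");f=c["f"]
b=(230,140,330,225)
g=cv2.resize(f[b[1]:b[3],b[0]:b[2]],None,fx=7,fy=7,interpolation=cv2.INTER_CUBIC)
g=(255*(np.clip((g.astype(float)-120)/135,0,1))**2).astype(np.uint8)
cv2.imwrite("pics/w2m.png",g)
for z in(0,.104,.25):print(proj(c,[.438,-.138,z]))
```

```text
[280.88930658 170.36854142]
[280.85726982 197.59442605]
[280.73934049 297.81459035]
```

View pics/w2m.png

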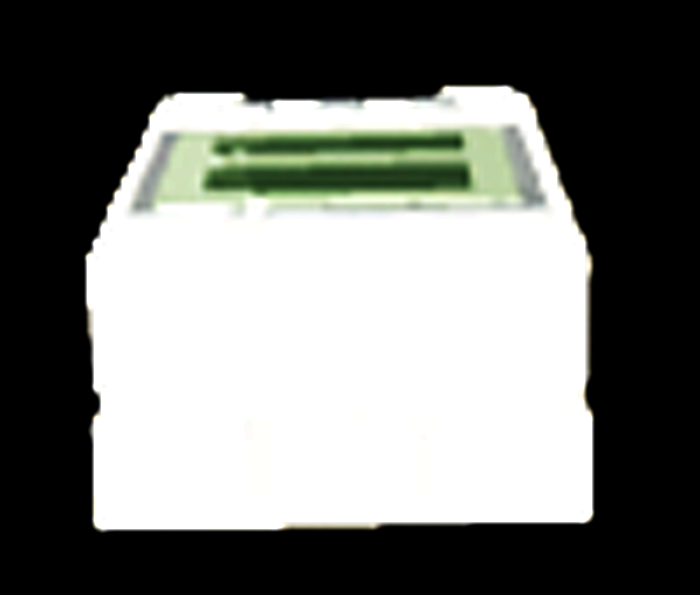

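Run:
```python
from h import *
c=ld("w2")
P=[onplane(c,u/7+230,v/7+140,2,.104) for u,v in [(97,530),(592,522),(590,255),(88,255)]]
for p in P:print(p.round(4))
print(np.mean(P,0), np.mean(P[:2],0))
for a,b in ((0,1),(1,2),(2,3),(3,0)):
    d=P[b]-P[a];print(np.linalg.norm(d),np.degrees(np.arctan2(d[1],d[0])))
```

```text
[ 0.4586 -0.109   0.104 ]
[ 0.4055 -0.1378  0.104 ]
[ 0.422  -0.1668  0.104 ]
[ 0.4743 -0.1396  0.104 ]
[ 0.44009614 -0.13832538  0.104     ] [ 0.43202905 -0.12343747  0.104     ]
0.06038004254129014 -151.52652269591457
0.033365028866384865 -60.26713997010816
0.058895974521672737 27.482849875758998
0.034383603377139124 117.20767689116033
```

Run:
```python
from h import *
a=np.radians(95.5);n=np.array([np.cos(a),np.sin(a),0]);l=np.array([n[1],-n[0],0])
S=np.array([.595,.285,.166])
q=ori(95.5,45)
for i,dl in enumerate((-.05,.05)):
    p=S-n*.11+l*dl;p[2]=.26
    bot.reach(p,q);bot.dwell(.2);shot("wrist",f"w3{i}")
    print(get_obs()["time_s"],get_obs()["position"])
```

```text
3.875 [0.55577328 0.17029321 0.26029095]
4.6083 [0.65453554 0.18016207 0.26024017]
```

View pics/w30.png

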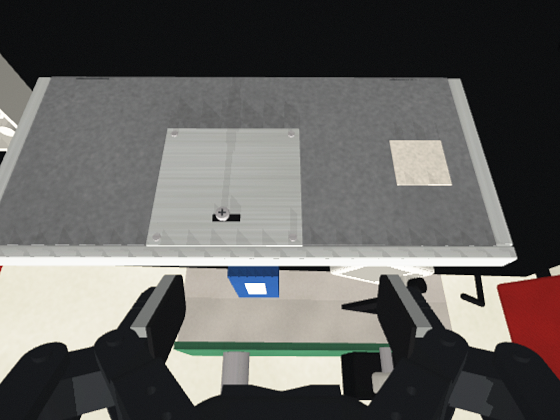

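View pics/w31.png

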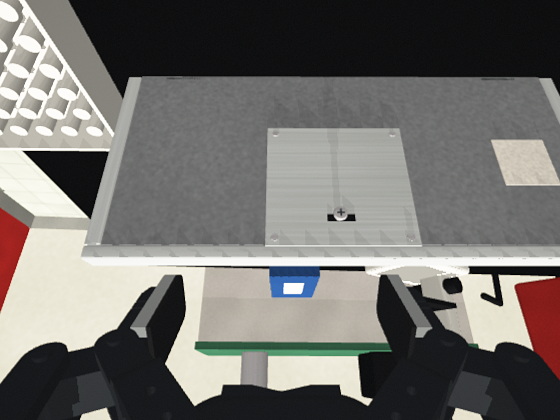

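Run:
```python
from h import *
for nm,b in (("w30",(205,195,255,235)),("w31",(320,195,370,235))):
    f=ld(nm)["f"];cv2.imwrite(f"pics/{nm}s.png",cv2.resize(f[b[1]:b[3],b[0]:b[2]],None,fx=12,fy=12,interpolation=cv2.INTER_CUBIC))
for nm,b in (("w30",(140,120,310,270)),("w31",(255,120,425,270))):
    f=ld(nm)["f"];cv2.imwrite(f"pics/{nm}p.png",cv2.resize(f[b[1]:b[3],b[0]:b[2]],None,fx=4,fy=4,interpolation=cv2.INTER_CUBIC))
```

```text
(no output)
```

View pics/w30s.png

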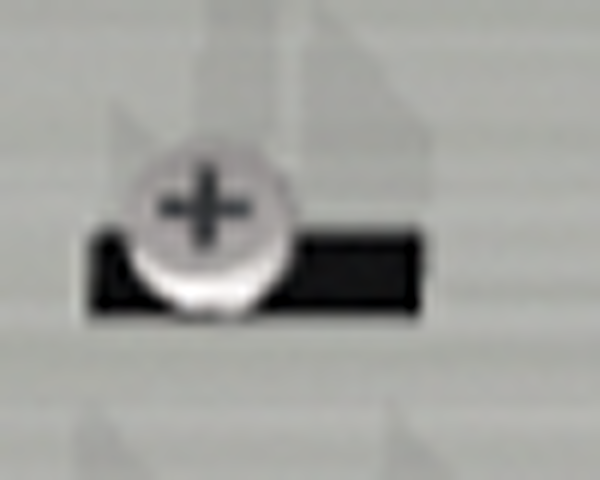

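View pics/w31s.png

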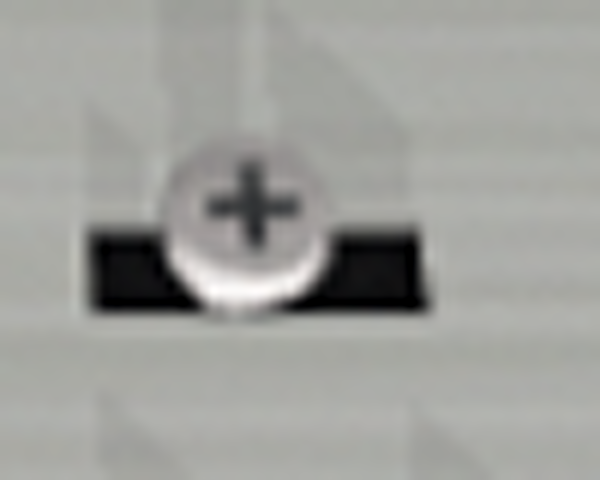

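View pics/w30p.png

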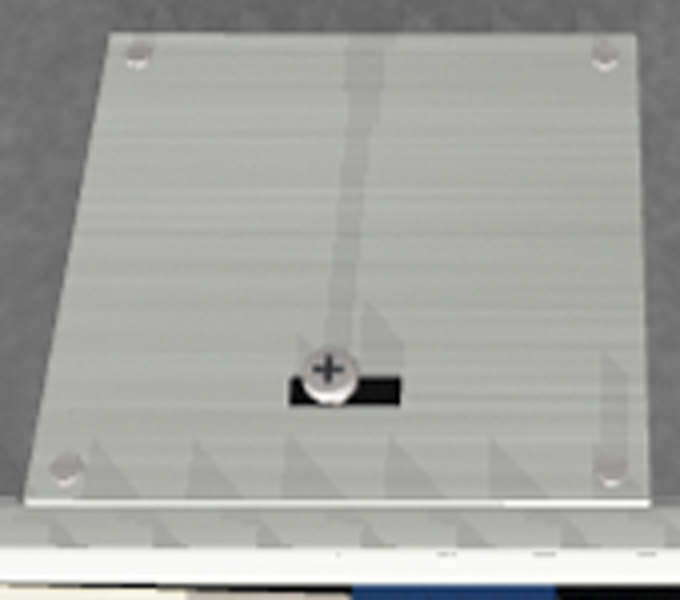

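View pics/w31p.png

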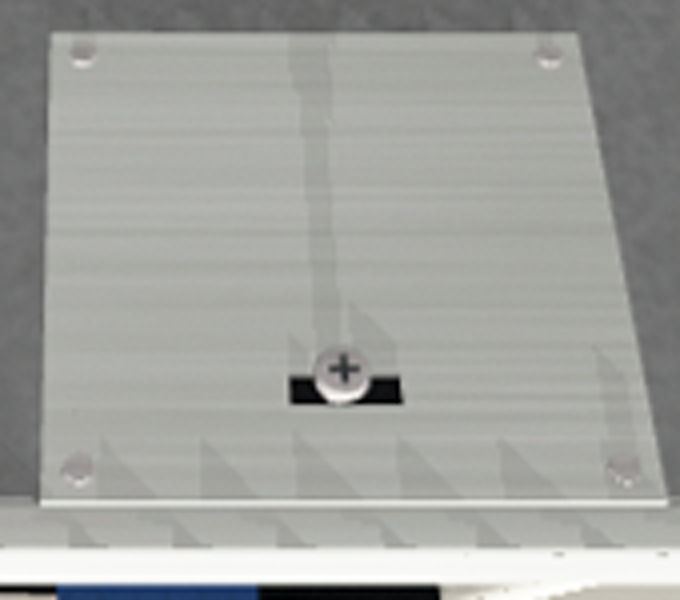

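```bash
cat > m.py <<'E'
from h import *
A=ld("w30");B=ld("w31")
def px(u,v,k,o): return ((u+.5)/k-.5+o[0],(v+.5)/k-.5+o[1])
s=tri([(A,*px(206,208,12,(205,195))),(B,*px(253,208,12,(320,195)))]);print("cross",s)
pa=[(109,33),(636,33),(649,503),(25,503)];pb=[(51,32),(579,32),(667,503),(40,503)]
C=[tri([(A,*px(*a,4,(140,120))),(B,*px(*b,4,(255,120)))]) for a,b in zip(pa,pb)]
for c in C:print(c.round(4))
e=[np.linalg.norm(C[i]-C[(i+1)%4]) for i in range(4)];print(np.round(e,4))
for i,j in((0,1),(3,2)): 
    d=C[j]-C[i];print(np.degrees(np.arctan2(d[1],d[0])))
n=np.array([np.cos(np.radians(95.5)),np.sin(np.radians(95.5)),0])
print("depths",[float(c@n) for c in C],s@n)
sl=[tri([(A,*px(*a,12,(205,195))),(B,*px(*b,12,(320,195)))]) for a,b in [((90,230),(90,230)),((420,230),(420,228)),((420,316),(428,310)),((90,316),(90,310))]]
for c in sl:print("slot",c.round(4))
for c in (A,B):
  print(proj(c,s))
t=ld("t1");print("top proj of cross",proj(t,s), "seen",(142.5/5+114.5,546.5/5+89.5))
E
python3 m.py
```

```text
cross [0.59472992 0.28122759 0.16889377]
[0.6564 0.2967 0.0729]
[0.5275 0.2844 0.0729]
[0.5272 0.2862 0.1942]
[0.6565 0.2995 0.1939]
[0.1295 0.1213 0.1299 0.121 ]
-174.54337614821264
-174.11945852243318
depths [0.23242154008372198, 0.2325195915254244, 0.23434103403955112, 0.23520401888963471] 0.22293053629124474
slot [0.6038 0.2914 0.1662]
slot [0.5802 0.2893 0.1661]
slot [0.5799 0.2904 0.1722]
slot [0.6035 0.294  0.1716]
[221.7080647  211.93501068]
[340.62495557 211.8148647 ]
top proj of cross [144.95707668 199.36667518] seen (143.0, 198.8)
```

Run:
```python
from h import *
q=ori(298);p=np.array([.4403,-.139,.23])
j=kinematics.solve_ik(p,q);print(j)
if abs(j[5])<1.6:
    bot.reach(p,q);bot.dwell(.15);shot("wrist","w4");o=get_obs();print(o["time_s"],o["position"],o["wrist_force"])
    c=ld("w4");f=c["f"]
    u,v=proj(c,[.4403,-.139,.104]);print(u,v)
    b=(int(u)-50,int(v)-45,int(u)+50,int(v)+40);print(b)
    g=cv2.resize(f[b[1]:b[3],b[0]:b[2]],None,fx=7,fy=7,interpolation=cv2.INTER_CUBIC)
    cv2.imwrite("pics/w4m.png",g)
```

```text
[-3.09040642e-01  1.17212385e-01  1.98899330e+00 -4.44089210e-16
  1.03538697e+00 -7.97732833e-01]
7.7 [ 0.44035198 -0.13895785  0.22996067] [-0.4001699  -0.01445616  0.24260515]
280.5958348221261 205.046564496213
(230, 160, 330, 245)
```

View pics/w4m.png

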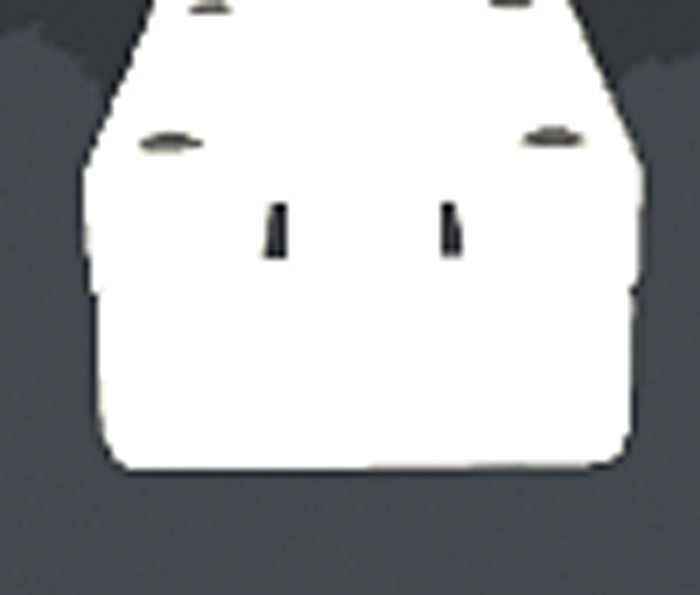

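Run:
```python
from h import *
c=ld("w4")
P=[onplane(c,(u+.5)/7-.5+230,(v+.5)/7-.5+160,2,.104) for u,v in [(84,168),(641,164),(632,467),(100,469)]]
c2=ld("w2")
Q=[onplane(c2,(u+.5)/7-.5+230,(v+.5)/7-.5+140,2,.104) for u,v in [(592,522),(97,530),(88,255),(590,255)]]
l=np.array([np.cos(np.radians(28)),np.sin(np.radians(28)),0]);n=np.array([-l[1],l[0],0])
for X in(P,Q):
    m=np.mean(X,0);print(m,"lat",m@l,"dep",m@n,[ (float(x@l),float(x@n)) for x in X])
d=P[1]-P[0];print(np.degrees(np.arctan2(d[1],d[0])))
d=P[2]-P[3];print(np.degrees(np.arctan2(d[1],d[0])))
```

```text
[ 0.44110622 -0.13883239  0.104     ] lat 0.3242958130085964 dep -0.32966854988051725 [(0.2936518987999988, -0.3120906785150811), (0.3545420787949583, -0.3116937961942706), (0.3548633879562055, -0.34735114489804564), (0.2941258864832228, -0.34753857991467174)]
[ 0.44058678 -0.1384928   0.104     ] lat 0.3239966078737974 dep -0.32912485237313827 [(0.2936941054216344, -0.3124560137718845), (0.35404621212519255, -0.3119577861207187), (0.35355750735018804, -0.3463085115663589), (0.29468860659817503, -0.3457770980335911)]
28.373448722421454
28.176813353107907
```

Run:
```python
from h import *
q=ori(298.2)
c=np.array([.4408,-.1387,.087])
bot.servo_line(c,q,velocity=.12)
o=get_obs();print(o["position"],o["wrist_force"],o["gripper_width"])
hand.move_gripper(.045,60)
o=get_obs();print(o["time_s"],o["position"],o["wrist_force"],o["gripper_width"])
bot.servo_line(c+[0,0,.14],velocity=.15)
bot.dwell(.3)
o=get_obs();print(o["time_s"],o["position"],o["wrist_force"],o["gripper_width"])
shot("wrist","w5");shot("side","s5")
```

```text
[ 0.44123873 -0.1388376   0.08754369] [0.75371063 0.1569983  0.10988375] 0.08541697073928063
9.4083 [ 0.44105687 -0.13886246  0.08776919] [-3.03538714 -0.90598736  7.82304167] 0.059215305547619335
10.7917 [ 0.4406046  -0.13860047  0.22650138] [-0.91237552 -0.68471943 -2.64986045] 0.05875107143068617
```

View pics/w5.png

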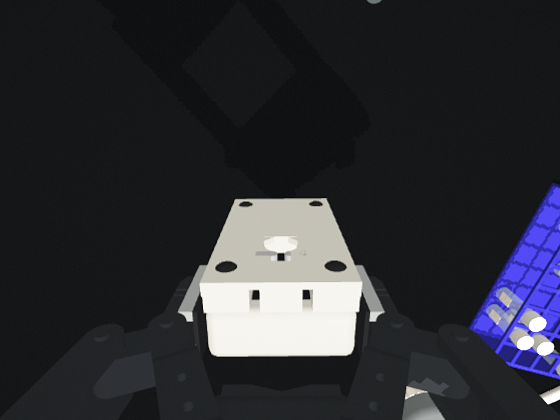

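View pics/s5.png

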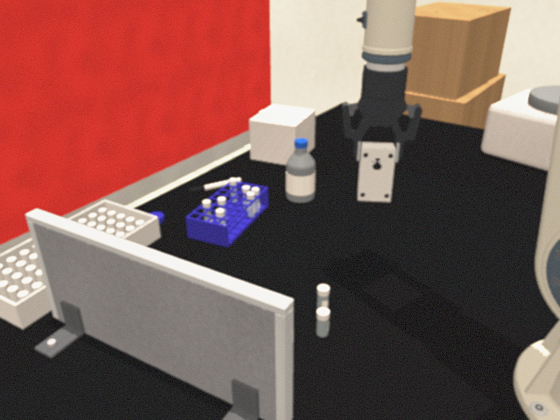

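Run:
```python
from h import *
c=ld("w5");f=c["f"];b=(195,190,370,310)
cv2.imwrite("pics/w5c.png",cv2.resize(f[b[1]:b[3],b[0]:b[2]],None,fx=4.5,fy=4.5,interpolation=cv2.INTER_CUBIC))
```

```text
(no output)
```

View pics/w5c.png

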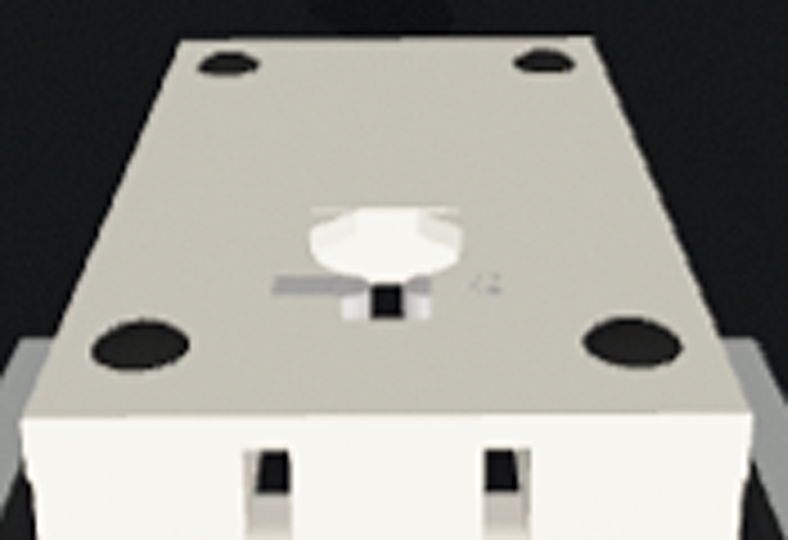

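Run:
```python
from h import *
c=ld("w5")
px=lambda u,v:[(u+.5)/4.5-.5+195,(v+.5)/4.5-.5+190]
im=np.array([px(20,418),px(752,411),px(594,37),px(180,41)])
ob=np.array([[.018,.03,.052],[.018,-.03,.052],[.018,-.03,-.052],[.018,.03,-.052]])
ok,rv,tv=cv2.solvePnP(ob,im,c["K"],None,flags=cv2.SOLVEPNP_ITERATIVE)
Rm=cv2.Rodrigues(rv)[0];V=c["V"]
Rw=V[:3,:3].T@Rm;tw=V[:3,:3].T@(tv[:,0]-V[:3,3])
print(cv2.projectPoints(ob,rv,tv,c["K"],None)[0][:,0]-im)
o=get_obs();Rt=R.from_quat(o["orientation"]).as_matrix()
print("mon z axis",Rw[:,2],"x",Rw[:,0],np.degrees(np.arctan2(Rw[1,0],Rw[0,0])))
print("pitch deg",np.degrees(np.arcsin(Rw[2,0])))
print("centre in tool",Rt.T@(tw-o["position"]),o["position"],"toolx heading",np.degrees(np.arctan2(Rt[1,0],Rt[0,0])), Rt[:,1])
```

```text
[[-0.13661861 -0.00499213]
 [ 0.13923134  0.02932846]
 [-0.48390659 -0.04720566]
 [ 0.4792729   0.00361527]]
mon z axis [-4.18685260e-04  3.17648897e-05  9.99999912e-01] x [-4.81637709e-01  8.76370392e-01 -2.29492439e-04] 118.79241891909709
pitch deg -0.013148948276086696
centre in tool [ 5.08841708e-04  3.61167365e-02 -6.12786356e-05] [ 0.44070779 -0.13867237  0.22671789] toolx heading -61.80089519327875 [-5.05280286e-04  1.86574792e-04 -9.99999855e-01]
```

```bash
cat >> h.py <<'E'
HD=95.65;nn=np.array([np.cos(np.radians(HD)),np.sin(np.radians(HD)),0]);ll=np.array([nn[1],-nn[0],0])
SL=np.array([.5947,.2812,0])@ll; PD=.2337; ZE=.187
QI=ori(HD+180)
def P(d,lat=0,z=ZE):  # d = gap back plane -> plate
    return nn*(PD-.018-d)+ll*(SL+lat)+np.array([0,0,z])
def st():
    o=get_obs();p=o["position"];F=o["wrist_force"]
    return dict(t=o["time_s"],d=1e3*(PD-.018-p@nn),lat=1e3*(p@ll-SL),z=1e3*(p[2]-ZE),Fn=F@nn,Fl=F@ll,Fz=F[2],w=o["gripper_width"])
def pr(s):print({k:round(float(v),2) for k,v in s.items()})
E
python3 - <<'E'
from h import *
print(kinematics.solve_ik(P(.06,z=.215),QI))
bot.reach(P(.06,z=.215),QI)
bot.servo_line(P(.03),QI,velocity=.08);bot.dwell(.4);pr(st())
for n in("top","side","wrist"):shot(n,n[0]+"6")
E
```

```text
[ 3.42496220e-01  4.05486601e-01  1.63365604e+00 -4.44089210e-16
  1.10245001e+00  2.43885118e-01]
{'t': 13.41, 'd': 30.16, 'lat': 0.07, 'z': 0.2, 'Fn': 0.58, 'Fl': 0.61, 'Fz': -2.73, 'w': 0.06}
```

View pics/t6.png

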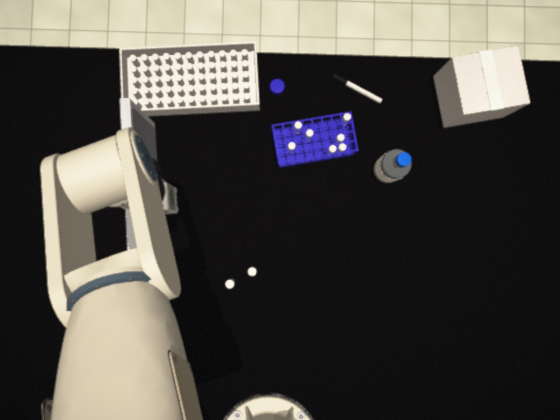

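View pics/w6.png

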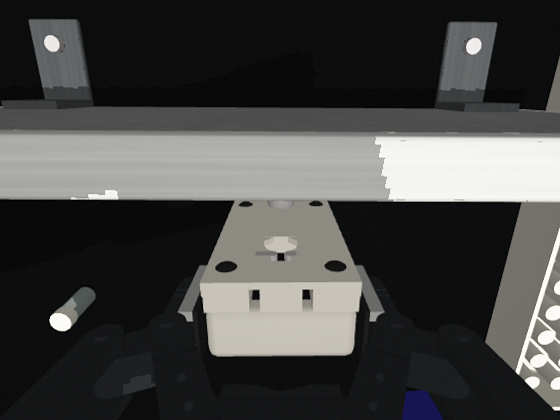

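Run:
```python
from h import *
bot.servo_line(P(.013),QI,velocity=.04);bot.dwell(.1);s=st();pr(s);F0=s["Fn"]
for d in np.arange(11,0.9,-1):
    bot.servo_line(P(d/1e3),QI,velocity=.02);bot.dwell(.08);s=st();pr(s)
    if abs(s["Fn"]-F0)>4 or abs(s["Fl"])>5 or abs(s["Fz"]+2.7)>4: break
shot("wrist","w7")
```

```text
{'t': 14.23, 'd': 13.04, 'lat': -0.04, 'z': -0.04, 'Fn': 0.44, 'Fl': 0.08, 'Fz': -2.71, 'w': 0.06}
{'t': 14.57, 'd': 11.06, 'lat': 0.01, 'z': 0.02, 'Fn': 0.83, 'Fl': -0.24, 'Fz': -2.58, 'w': 0.06}
{'t': 14.9, 'd': 10.0, 'lat': 0.01, 'z': 0.01, 'Fn': 0.21, 'Fl': 0.36, 'Fz': -2.08, 'w': 0.06}
{'t': 15.23, 'd': 8.99, 'lat': -0.03, 'z': -0.01, 'Fn': 0.47, 'Fl': 0.24, 'Fz': -2.15, 'w': 0.06}
{'t': 15.57, 'd': 7.99, 'lat': 0.02, 'z': 0.01, 'Fn': 0.27, 'Fl': 0.81, 'Fz': -2.3, 'w': 0.06}
{'t': 15.9, 'd': 6.98, 'lat': -0.03, 'z': -0.02, 'Fn': -0.01, 'Fl': 0.62, 'Fz': -1.74, 'w': 0.06}
{'t': 16.23, 'd': 5.97, 'lat': -0.01, 'z': 0.0, 'Fn': 0.32, 'Fl': 0.02, 'Fz': -2.72, 'w': 0.06}
{'t': 16.57, 'd': 4.99, 'lat': -0.0, 'z': -0.01, 'Fn': -0.21, 'Fl': 0.18, 'Fz': -2.95, 'w': 0.06}
{'t': 16.9, 'd': 3.99, 'lat': 0.0, 'z': -0.0, 'Fn': 1.27, 'Fl': 0.36, 'Fz': -2.31, 'w': 0.06}
{'t': 17.23, 'd': 3.0, 'lat': 0.0, 'z': 0.0, 'Fn': -0.45, 'Fl': 0.58, 'Fz': -2.61, 'w': 0.06}
{'t': 17.57, 'd': 2.43, 'lat': -0.02, 'z': -0.03, 'Fn': -4.17, 'Fl': -0.24, 'Fz': -1.58, 'w': 0.06}
```

View pics/w7.png

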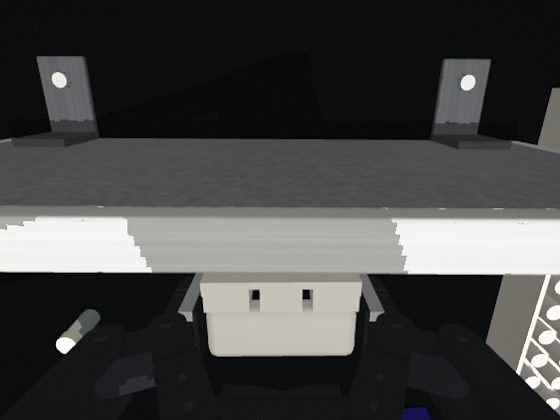

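Run:
```python
from h import *
bot.servo_line(P(.0026),QI,velocity=.02);bot.dwell(.1);pr(st())
for z in np.arange(-1,-13.6,-1.):
    bot.servo_line(P(.0026,z=ZE+z/1e3),QI,velocity=.02);bot.dwell(.05);s=st();pr(s)
    if abs(s["Fn"])>9 or abs(s["Fl"])>6 or s["Fz"]+2.7>14 or s["Fz"]<-9: print("stop");break
```

```text
{'t': 17.97, 'd': 2.53, 'lat': -0.02, 'z': -0.03, 'Fn': -1.81, 'Fl': 0.4, 'Fz': -2.2, 'w': 0.06}
{'t': 18.27, 'd': 2.55, 'lat': 0.08, 'z': -1.03, 'Fn': -2.4, 'Fl': 0.23, 'Fz': -1.81, 'w': 0.06}
{'t': 18.57, 'd': 2.57, 'lat': 0.06, 'z': -2.05, 'Fn': -1.43, 'Fl': 1.29, 'Fz': -2.29, 'w': 0.06}
{'t': 18.87, 'd': 2.56, 'lat': -0.01, 'z': -3.08, 'Fn': -1.85, 'Fl': 1.05, 'Fz': -2.47, 'w': 0.06}
{'t': 19.17, 'd': 2.58, 'lat': -0.08, 'z': -4.11, 'Fn': -2.13, 'Fl': -0.37, 'Fz': -2.43, 'w': 0.06}
{'t': 19.47, 'd': 2.58, 'lat': -0.05, 'z': -5.09, 'Fn': -1.79, 'Fl': 0.34, 'Fz': -2.95, 'w': 0.06}
{'t': 19.77, 'd': 2.58, 'lat': -0.02, 'z': -6.08, 'Fn': -1.67, 'Fl': 0.43, 'Fz': -2.48, 'w': 0.06}
{'t': 20.07, 'd': 2.58, 'lat': 0.07, 'z': -6.89, 'Fn': -1.77, 'Fl': 0.6, 'Fz': -0.69, 'w': 0.06}
{'t': 20.37, 'd': 2.57, 'lat': 0.2, 'z': -7.74, 'Fn': -2.48, 'Fl': 1.27, 'Fz': 1.98, 'w': 0.06}
{'t': 20.67, 'd': 2.58, 'lat': 0.19, 'z': -8.76, 'Fn': -1.8, 'Fl': -0.12, 'Fz': 4.0, 'w': 0.06}
{'t': 20.97, 'd': 2.6, 'lat': -0.01, 'z': -10.32, 'Fn': -1.86, 'Fl': 0.48, 'Fz': 0.03, 'w': 0.06}
{'t': 21.27, 'd': 2.6, 'lat': -0.14, 'z': -11.59, 'Fn': -1.07, 'Fl': 1.29, 'Fz': -4.43, 'w': 0.06}
{'t': 21.57, 'd': 2.62, 'lat': -0.22, 'z': -12.48, 'Fn': -1.03, 'Fl': 1.74, 'Fz': -5.97, 'w': 0.06}
{'t': 21.87, 'd': 2.61, 'lat': -0.13, 'z': -13.16, 'Fn': -0.78, 'Fl': 0.64, 'Fz': -5.75, 'w': 0.06}
```

Run:
```python
from h import *
for z in np.arange(-13.5,-18.1,-.5):
    bot.servo_line(P(.0026,z=ZE+z/1e3),QI,velocity=.02);bot.dwell(.08);s=st();pr(s)
    if abs(s["Fn"])>9 or abs(s["Fl"])>6 or s["Fz"]+2.7>13: print("stop");break
```

```text
{'t': 22.2, 'd': 2.59, 'lat': -0.06, 'z': -13.45, 'Fn': -0.12, 'Fl': 0.98, 'Fz': -3.53, 'w': 0.06}
{'t': 22.53, 'd': 2.63, 'lat': 0.01, 'z': -13.92, 'Fn': -0.89, 'Fl': -0.37, 'Fz': -1.43, 'w': 0.06}
{'t': 22.87, 'd': 2.58, 'lat': 0.06, 'z': -14.37, 'Fn': -1.29, 'Fl': 0.43, 'Fz': 0.06, 'w': 0.06}
{'t': 23.2, 'd': 2.57, 'lat': 0.14, 'z': -14.66, 'Fn': -2.08, 'Fl': -0.78, 'Fz': 4.25, 'w': 0.06}
{'t': 23.53, 'd': 2.6, 'lat': 0.18, 'z': -14.89, 'Fn': -1.9, 'Fl': -2.33, 'Fz': 6.98, 'w': 0.06}
{'t': 23.87, 'd': 2.6, 'lat': 0.25, 'z': -15.02, 'Fn': -3.06, 'Fl': -3.11, 'Fz': 10.05, 'w': 0.06}
{'t': 24.2, 'd': 2.56, 'lat': 0.25, 'z': -15.17, 'Fn': -3.0, 'Fl': -4.08, 'Fz': 12.15, 'w': 0.06}
stop
```

Run:
```python
from h import *
bot.servo_line(P(.0026,z=ZE-.0147),QI,velocity=.02);bot.dwell(.2);pr(st())
hand.move_gripper(.085);bot.dwell(.2);pr(st())
shot("wrist","w8")
bot.servo_line(P(.0046,z=ZE+.03),QI,velocity=.06);pr(st())
bot.servo_line(P(.0046,z=ZE+.10),QI,velocity=.12)
bot.dwell(.2);pr(st())
shot("wrist","w9")
bot.reach(P(.13,z=.30),ori(HD+180));bot.dwell(.3);pr(st())
shot("wrist","w10");shot("top","t10");shot("side","s10")
```

```text
{'t': 24.65, 'd': 2.56, 'lat': 0.1, 'z': -14.62, 'Fn': -2.1, 'Fl': -0.35, 'Fz': 3.51, 'w': 0.06}
{'t': 25.23, 'd': 2.56, 'lat': -0.01, 'z': -14.74, 'Fn': 0.24, 'Fl': 0.25, 'Fz': 0.01, 'w': 0.09}
{'t': 26.18, 'd': 4.7, 'lat': -0.24, 'z': 29.66, 'Fn': -0.63, 'Fl': 0.59, 'Fz': -0.19, 'w': 0.09}
{'t': 27.11, 'd': 4.74, 'lat': -0.4, 'z': 98.96, 'Fn': -0.53, 'Fl': -0.24, 'Fz': 0.2, 'w': 0.09}
{'t': 28.02, 'd': 129.04, 'lat': -0.06, 'z': 112.77, 'Fn': 0.27, 'Fl': -0.78, 'Fz': 0.47, 'w': 0.09}
```

View pics/w10.png

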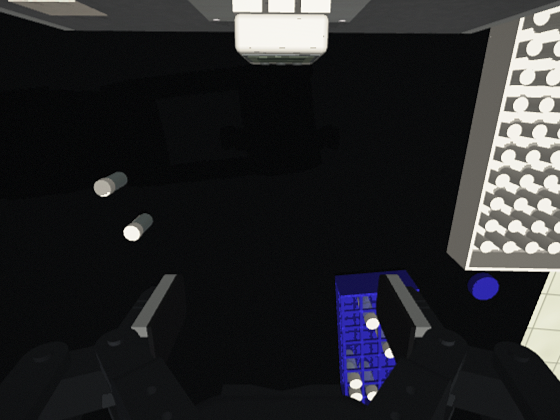

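View pics/t10.png

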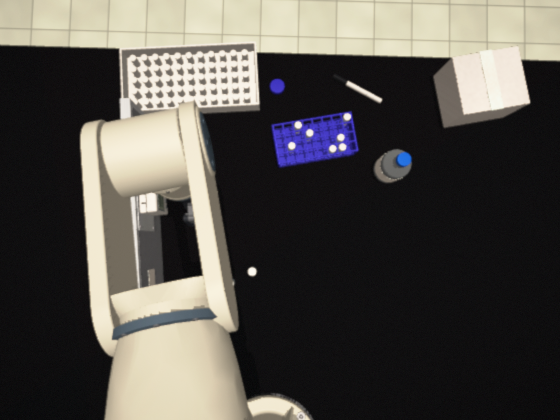

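View pics/w9.png

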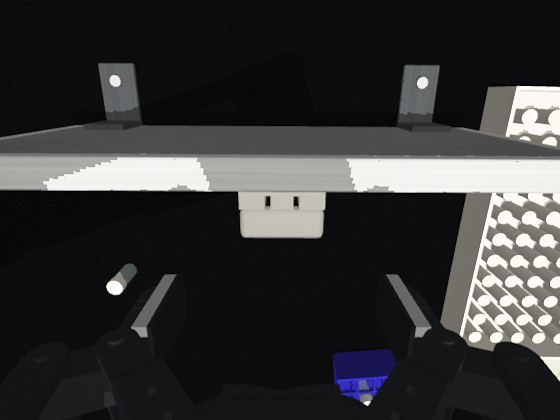

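Run:
```python
from h import *
p=np.array([.595,.285,0])-nn*.16;p[2]=.28
q=ori(95.5,45);print(kinematics.solve_ik(p,q))
bot.reach(p,q);bot.dwell(.2);print(get_obs()["time_s"],get_obs()["position"])
shot("wrist","w11")
```

```text
[-0.16440537  0.44047358  1.65331388  0.77079656  1.37406874  2.59362946]
30.4833 [0.61072396 0.12596898 0.28007041]
```

View pics/w11.png

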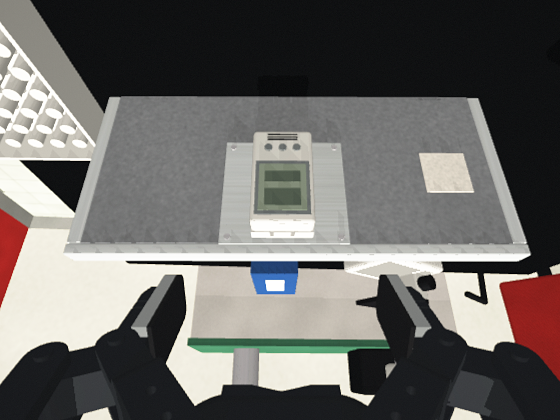

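Run:
```python
from h import *
c=ld("w11")
f=c["f"];b=(235,120,335,250)
g=cv2.resize(f[b[1]:b[3],b[0]:b[2]],None,fx=4.5,fy=4.5,interpolation=cv2.INTER_CUBIC)
for dz,col in((0,(0,0,255)),(.004,(0,255,0))):
  zb=.1692-.084+dz
  pts=[(-.03,zb,.038),(.03,zb,.038),(.03,zb+.104,.038),(-.03,zb+.104,.038)]
  pts+= [(.03,zb+.104,.002),(-.03,zb+.104,.002)]
  for y,z,d in pts:
    u,v=proj(c,nn*(PD-d)+ll*(SL+y)+np.array([0,0,z]))
    cv2.circle(g,(int((u-b[0]+.5)*4.5),int((v-b[1]+.5)*4.5)),3,col,-1)
cv2.imwrite("pics/w11c.png",g)
```

```text
(no output)
```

View pics/w11c.png

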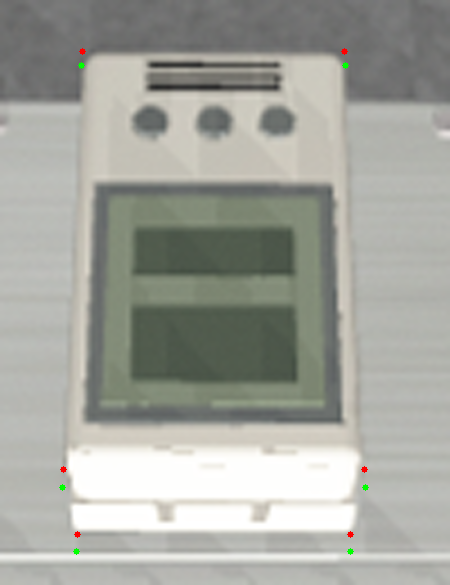

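Every corner matches the home pose (red) to within about 0.5 mm. The monitor hangs square and nothing touches it, so I'm handing in.

Run:
```python
from h import *
from workcell import hand_in
print(get_obs()["time_s"],get_obs()["wrist_force"]);print(hand_in())
```

```text
30.5333 [ 0.10552352  0.28869948 -0.19038025]
the job is handed in; nothing more can be done
None
```

The monitor is hanging on the screw, fully home and upright. I handed the job in at 30.5 s of the 58 s allowed; no verdict is reported.

**How it went:**
- **Grasp:** I located the screw and plate from two wrist-camera views, then gripped the monitor from above by its sides.
- **Entry:** I moved it over the screw head in 1 mm steps until the bumpers touched the plate, at about 4 N and a gap of about 2.4 mm.
- **Locking:** I pulled it down past the spring fingers, which resisted with about 7 N. It met the hard stop about 14.3 mm down. I pressed to about 15 N there, eased off, and only then opened the gripper.

**Last checks:**
- **Pose:** the final wrist picture matches the predicted home pose to within about 0.5 mm at the front and upper corners. It hangs square on the plate.
- **Contact:** the wrist force was close to zero and the robot was clear of everything.
- **Bystanders:** the top view after release showed the rack, bottle and one vial unmoved. The arm hid most of the other vial, but the wrist view showed both standing.

**Disagreements:** early on, the side camera placed the monitor about 1 cm from where the top camera did. The top camera also put the screw about 4 mm off. I used the wrist camera's measurements, which agreed with each other within 0.5 mm and were confirmed by contact.

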